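Clamp a specimen mount in the cam fixture

ROBOT

A 6-joint arm with a two-finger parallel gripper is mounted at the origin on the work surface. World frame = base frame: x ahead of the robot, y to its left, z up, the work surface at z = 0. Lengths are in m, angles in rad, forces in N, time in s.
With the tool pointing down it reaches from about 0.3 to 0.95 m from the base axis. Payload 3.1 kg.
Tool frame: the origin (TCP) lies between the finger pads; the fingertips stand 22 mm ahead of it and the grasp point (between the pads) lies 3 mm ahead of it; z points along the fingers, y is the line along which they close (so a half turn about z gives the same grasp; the last joint's range is limited). The gripper opens to 85 mm and grips with 20 to 120 N. Pads are 22 mm wide; open, the fingers measure 114 mm over their backs; the gripper's body (76 mm by 85 mm) begins 54 mm behind the grasp point. The pads swing forward as they close: fully open they stand 13 mm farther back than shut.
Start: joints at [1.258, 0.308, 1.634, -0, 1.2, -0.07], TCP at [0.15, 0.607, 0.253] pointing down, gripper open.
Joint ranges: [-3.06, 3.06], [-0.79, 1.96], [0.05, 2.63], [-1.19, 4.34], [0.05, 2.64], [-2.94, 2.94]. Speed limits (rad/s): [2.79, 2.79, 3.14, 3.14, 3.14, 3.14].

INTERFACE

Orientations are given as a rotation vector (axis times angle).
In Python, from plant import * gives the robot as it stands. The module is installed in compiled form; this text tells all that it offers. Calls block until the motion is done:
- move_pose(position, orientation): joint-space move of the TCP to a pose.
- servo_line(position, attitude=None, velocity=0.15, f_stop=None): straight line of the TCP; attitude=None keeps the orientation; velocity is the mean speed in m/s. With f_stop (N) it stops when the force on the tool has changed by that much, and returns True; else False.
- movej(angles): joint-space move.
- grip(opening, strength=None): finger opening in m; strength is the grip in N (None keeps the last); returns when the fingers have stopped.
- pause(seconds).
- inverse_kinematics(position, orientation): joint angles nearest the present ones, or None.
- get_image(name): name is "scene" or "top" or "wrist"; returns a dict with "image" (400x640x3 uint8, red, green, blue), "fx", "fy", "cx", "cy" (pixels), "k1" (the pictures are not rectified: a ray, as slopes to the right and down, at radius r is drawn at 1 + k1 r^2 times it, then the intrinsics apply), "world_to_cam" (4x4, takes a point from world to camera coordinates). Camera axes: x right, y up, looking along -z (the intrinsics and any distortion apply to the point x, -y, -z); pixel columns grow to the right and rows downward; lengths in m; the calibration is good to about 2 mm. A picture is of the moment at which its call begins. There is no depth.
A pose or a line that the arm cannot do raises Unreachable and nothing moves.
- finish_job(): hands the job in; it is judged then, once.
Readings, each from a call of its own:
- get_t(): time.
- get_qpos(): joint angles.
- get_joint_vel(): joint speeds.
- get_tau(): joint torques, N m.
- get_tool_pos(): TCP position.
- get_tool_rot(): TCP orientation.
- get_contact_force(): force on the tool from outside, world axes, zero at the start.
- get_ft_torque(): the same for the moment, N m.
- get_opening(): finger opening in m.
- get_grasp_force(): force on a finger pad.
Only numpy, scipy, OpenCV 4.12 (cv2) and the standard library are available. Lean on these libraries where they do the work, as an engineer would, in place of code of your own. Each camera call takes 0.05 s, during which the arm holds its last target. There are 200 camera calls.

TASK

Take the flanged specimen mount out of the tray and set it down upright, without dropping it, on the granite fixture between the open jaw and the V-block; then crank the camshaft counter-clockwise (seen from above) until the follower rests in the cam's flat high dwell, so that the mount is clamped in the V, and let go of the handle. Do not disturb the other things on the bench.

Things in the scene. Friction and masses are not known exactly. Their poses are not given: they have to be found in the camera images.
- mount: The flanged specimen mount, plain aluminium, 0.10 to 0.20 kg: a round flange 50 mm across and 14 mm thick at the bottom, on it a round neck 30 mm across that reaches 50 mm above the underside. It stands upright in the tray, in any of three places. Origin: centre of its underside, z up.
- fixture: Cam clamp, fixed to the bench: dark granite slab, 150 mm (its x, -75 to 75) by 240 mm (its y, -75 to 165), top 36 mm above the bench. Origin: on the bench under the camshaft's vertical axis. A follower with a roller on the plate cam slides along +y and carries a jaw; it faces a 120-degree V-block of two steel bars 12 mm high, mouth towards the jaw. Yaw up to 0.35 rad either way.
- seat (a point): Point on the slab's top (36 mm above the bench), 105 mm from the shaft axis along the fixture's +y: centre of the mount's underside when its flange touches both bars of the V. With the jaw open, flange and jaw then have 8 mm of play; best set the mount down 4 mm short of this point, towards the shaft (3 mm off is fine): the jaw pushes it home.
- grip (a point): Middle of the crank's upright black round handle, 24 mm across, 54 mm tall (30 mm above its lower end, top 130 mm above the bench), free to spin on its pin. It circles the shaft at 75 mm radius; the crank arm lies just below it, its top 74 mm above the bench.
- crank (a joint): Crank angle, rad, growing counter-clockwise seen from above, stops at -0.2 and 4.4. At angle a the arm and handle lie at direction pi + a from the fixture's +x. Below 1.0 the jaw is open; 1.0 to 2.5 pushes the follower out; 2.5 to 3.4 is the high dwell, where the crank stays as it is left; beyond, the follower drops back. Takes under 5 N at the handle; let go on a slope it may turn by itself.
- follower (a joint): Travel of the follower along the fixture's +y, m: 0 on the cam's low part, 0.012 on its high dwell (a round edge about the shaft, at its largest radius, 34 mm).
- jaw_face (a point): Centre of the jaw's face, 42 mm above the bench; 72 mm from the shaft axis when open. The jaw is sprung on the follower: it meets the mount after 8 mm of travel and yields by the last 4 mm, pressing it with about 6 N.
- plain_mount: Bystander in the tray: plain aluminium cylinder 40 mm across, 28 mm tall.
- cone_mount: Bystander in the tray: aluminium cone 44 mm across at the foot, 34 mm tall.
- tray: White tray fixed to the bench, 270 mm (its x) by 100 mm (its y), floor 4 mm thick, rim 12 mm high; holds three mounts 80 mm apart along its x. Origin: centre of its underside.
- objective: Bystander: steel microscope objective, 32 mm across, 48 mm tall.
- jar: Bystander: white jar, 52 mm across, 70 mm tall.
- driver: Bystander: screwdriver with black handle, 160 mm long, lying.
- loupe: Bystander: black loupe ring, 48 mm across, 22 mm tall.
- slide_box: Bystander: brown box 85 by 60 by 30 mm.
- jaw: The low steel jaw, 44 mm wide, top 12 mm above the slab, so that fingers round the mount's neck pass above it. This frame's origin lies on the shaft axis at slab height when the follower is at 0.

How it is judged:
By the outcome, as a careful person would: the job done as asked, in the order asked, and still so for the second after the job is handed in, with the robot touching nothing.
It also fails if it takes over 45 s, if anything falls off the work surface, if the arm or the gripper's body presses on something with over 40 N, if the wrist force passes 120 N, or if a joint passes its speed limit or range.

## Working session

There is one attempt and no reset: what is moved stays moved. The work goes in short steps, each a Python script; the robot and the scene stay as the last script left them, time stands still between calls to the robot, and variables do not carry over. Pictures are saved under pics/ and viewed, at most 10 in all, crops included, and the job is handed in when it is done.

```bash
mkdir -p pics
cat > h.py <<'E'
import numpy as np, cv2
from plant import *
def snap(cam,fn):
    d=get_image(cam); cv2.imwrite('pics/'+fn+'.png',d['image'][:,:,::-1])
    np.savez('pics/'+fn+'.npz',**d); return d
def ray(d,u,v):
    p=cv2.undistortPoints(np.array([[[u,v]]],float),np.array([[d['fx'],0,d['cx']],[0,d['fy'],d['cy']],[0,0,1.]]),np.array([float(d['k1']),0,0,0]))[0,0]
    M=np.array(d['world_to_cam']); R=M[:3,:3]; o=-R.T@M[:3,3]
    return o,R.T@np.array([p[0],-p[1],-1])
def onz(d,u,v,z):
    o,r=ray(d,u,v); return o+r*(z-o[2])/r[2]
def proj(d,P):
    M=np.array(d['world_to_cam']); c=(M[:3,:3]@np.atleast_2d(P).T).T+M[:3,3]
    s=np.c_[c[:,0]/-c[:,2],c[:,1]/c[:,2]]; s=s*(1+float(d['k1'])*(s**2).sum(1))[:,None]
    return s*[float(d['fx']),float(d['fy'])]+[float(d['cx']),float(d['cy'])]
E
python3 - <<'E'
from h import *
for c in('top','scene'):
    d=snap(c,c+'0'); M=d['world_to_cam']; print(c,-M[:3,:3].T@M[:3,3],d['fx'],d['k1'])
print(get_t(),get_tool_rot())
E
```

```text
top [ 0.31206354 -0.04335379  1.28020504] 513.2858915788613 0.006798025933497512
scene [1.23194883 0.15341201 0.94714044] 392.5788749821952 -0.04949957400020983
0.1 [-0.38037711 -3.11804816  0.0033294 ]
```

View pics/top0.png

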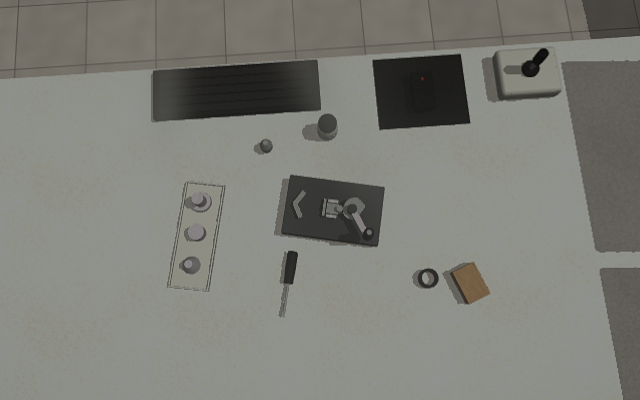

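View pics/scene0.png

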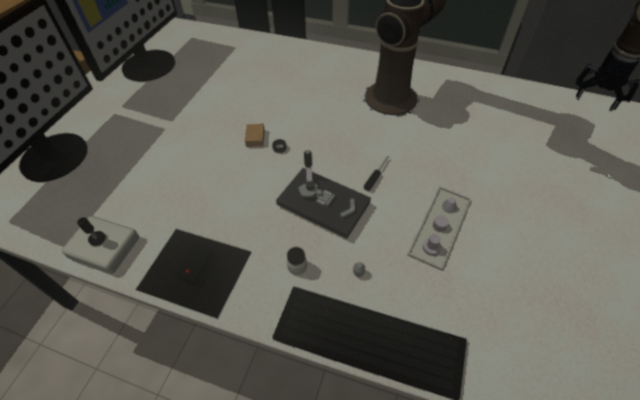

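The top view shows the flanged mount at about (200,200), at the far end of the tray. The fixture is near (333,210), with its handle at (368,233). I'll enlarge this area.

Run:
```python
from h import *
im=cv2.imread('pics/top0.png')
a=cv2.resize(im[170:255,270:395],None,fx=6.4,fy=6.4,interpolation=cv2.INTER_CUBIC)
cv2.imwrite('pics/c1.png',cv2.convertScaleAbs(a,alpha=1.6,beta=20))
a=cv2.resize(im[175:300,160:240],None,fx=4.8,fy=4.8,interpolation=cv2.INTER_CUBIC)
cv2.imwrite('pics/c2.png',a)
```

```text
(no output)
```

View pics/c1.png

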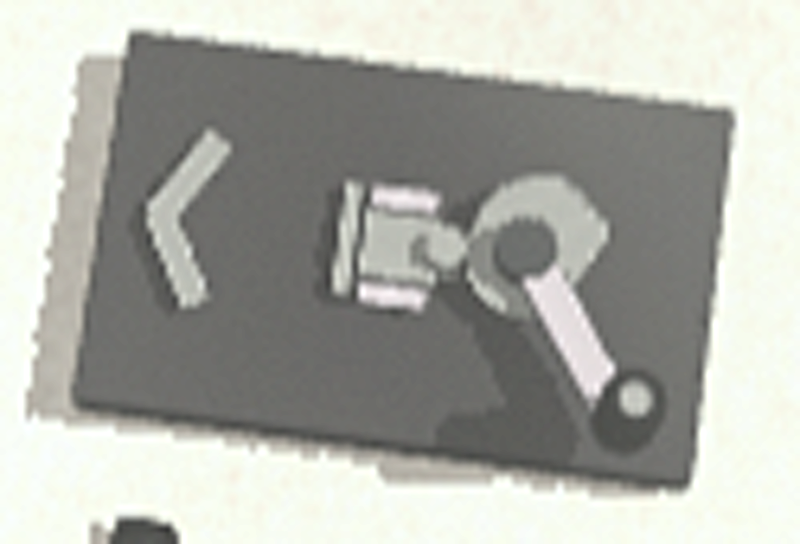

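View pics/c2.png

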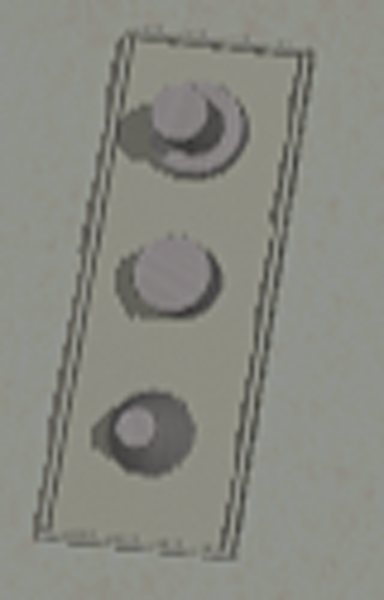

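The first crop shows the slab-top corners at about (131,34), (733,112), (688,486) and (75,405), and the handle top at (635,400). The second shows the mount's neck top at (181,112). I'll convert these to positions.

Run:
```python
from h import *
from scipy.optimize import least_squares
d=np.load('pics/top0.npz')
f=lambda x,y,s,ox,oy:((x+.5)/s-.5+ox,(y+.5)/s-.5+oy)
C=[f(x,y,6.4,270,170) for x,y in((131,34),(733,112),(688,486),(75,405))]
W=np.array([onz(d,u,v,.036) for u,v in C])
L=np.array([[75,165],[75,-75],[-75,-75],[-75,165]])/1000
def T(p,L): c,s=np.cos(p[2]),np.sin(p[2]); return L@np.array([[c,s],[-s,c]])+p[:2]
r=least_squares(lambda p:(T(p,L)-W[:,:2]).ravel(),[.4,0,0])
print('fix',r.x,r.fun*1000)
p=r.x
seat=T(p,np.array([[0,.105],[0,.101]]));print('seat',seat)
hd=onz(d,*f(635,400,6.4,270,170),.130)[:2]; v=hd-p[:2]
print('handle',hd,np.hypot(*v),'a',np.arctan2(v[1],v[0])-p[2]-np.pi+2*np.pi)
print('shafttop hub', onz(d,*f(525,248,6.4,270,170),.07)[:2])
n=onz(d,*f(181,112,4.8,160,175),.054);print('mount',n)
n2=onz(d,*f(197,130,4.8,160,175),.018);print('flange',n2)
print('vapex',onz(d,*f(150,215,6.4,270,170),.048))
ds=np.load('pics/scene0.npz');print('scene mount px',proj(ds,np.r_[n]),proj(ds,np.r_[p[:2],.036]))
t=[onz(d,*f(x,y,4.8,160,175),.012)[:2] for x,y in((122,35),(313,52),(234,558),(36,540))];print('tray',t)
print(W)
# wrist view above mount
q=inverse_kinematics([n[0],n[1],.25],get_tool_rot());print(q)
```

```text
fix [ 0.55487423 -0.12596147 -0.2076521 ] [ 1.17786171  1.17729684  0.56145619 -1.26626647 -1.39284485 -1.85664347
 -0.34647304  1.94561311]
seat [[ 0.57652134 -0.02321712]
 [ 0.57569669 -0.02713119]]
handle [ 0.48754766 -0.155765  ] 0.07362823871259444 a 0.6243946624729286
shafttop hub [ 0.55735081 -0.12567848]
mount [0.6144732  0.24784778 0.054     ]
flange [0.61304096 0.2482511  0.018     ]
vapex [0.58536071 0.0152806  0.048     ]
scene mount px [[433.89062933 237.13040216]] [[310.09495414 190.96630239]]
tray [array([0.6691416 , 0.28812188]), array([0.6523384 , 0.18734488]), array([0.39033279, 0.23600447]), array([0.40688975, 0.3360276 ])]
[[ 0.66110209  0.01885442  0.036     ]
 [ 0.61223937 -0.21354625  0.036     ]
 [ 0.46741602 -0.18203143  0.036     ]
 [ 0.51584877  0.04901056  0.036     ]]
[ 0.31846629  0.38301028  1.54022412 -0.00184911  1.21964775 -1.00890839]
```

```bash
cat >> h.py <<'E'
from scipy.spatial.transform import Rotation as Ro
def down(phi):
    c,s=np.cos(phi),np.sin(phi)
    return Ro.from_matrix(np.array([[-s,c,0],[c,s,0],[0,0,-1.]]).T@np.eye(3) if 0 else np.column_stack([(-s,c,0),(c,s,0),(0,0,-1.)])).as_rotvec()
def best(pos,phi):
    'choose half-turn with smaller |q6|'
    o=[]
    for k in(0,np.pi,-np.pi):
        q=inverse_kinematics(pos,down(phi+k))
        if q is not None:o.append((abs(q[5]),phi+k))
    return min(o)[1]
E
python3 - <<'E'
from h import *
ph=best([.56,-.09,.36],-.208); print(ph)
move_pose([.53,-.08,.36],down(ph)); snap('wrist','w1')
pm=best([.614,.248,.2],-.208); print(pm)
move_pose([.59,.248,.22],down(pm)); snap('wrist','w2')
print(get_t(),get_qpos())
a=cv2.imread('pics/w1.png');b=cv2.imread('pics/w2.png')
cv2.imwrite('pics/w12.png',np.vstack([cv2.resize(a,(480,300)),cv2.resize(b,(480,300))]))
E
```

```text
-0.208
-0.208
4.35 [ 3.27914932e-01  3.66238465e-01  1.62431992e+00 -5.89987255e-04
  1.14940318e+00  5.37731120e-01]
```

View pics/w12.png

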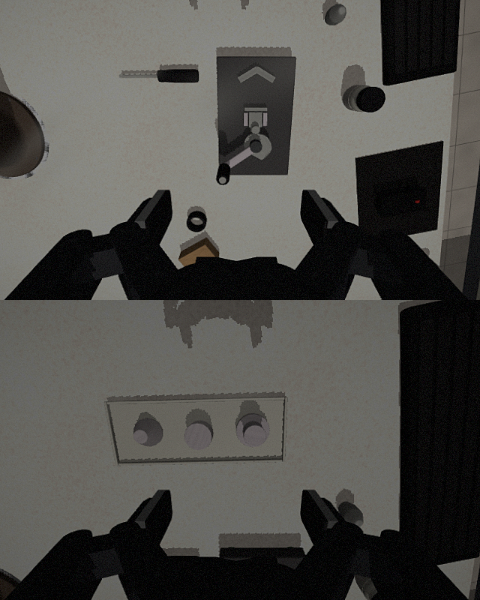

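The wrist view shows the fixture at about (256,115) and the mount at (255,430) in this stacked picture. I'll overlay the predicted points on enlarged crops to check the estimate.

Run:
```python
from h import *
def crop(fn,x0,y0,w,h,s,polys,al=1.6):
    d=np.load(f'pics/{fn}.npz'); im=cv2.imread(f'pics/{fn}.png')[y0:y0+h,x0:x0+w]
    im=cv2.convertScaleAbs(cv2.resize(im,None,fx=s,fy=s,interpolation=cv2.INTER_CUBIC),alpha=al,beta=10)
    for P,c in polys:
        q=((proj(d,P)-[x0,y0]+.5)*s).astype(np.int32); cv2.polylines(im,[q],True,c,1)
    return im
x,y,th=.5549,-.1260,-.2077
R=np.array([[np.cos(th),-np.sin(th)],[np.sin(th),np.cos(th)]])
F=lambda L,z:np.c_[np.array(L)@R.T+[x,y],np.full(len(L),z)]
t=np.linspace(0,2*np.pi,40);circ=np.c_[np.cos(t),np.sin(t)]
hd=np.array([np.cos(np.pi+.624),np.sin(np.pi+.624)])*.075
m=np.array([.6140,.248])
sl=[(F(np.array([[75,165],[75,-75],[-75,-75],[-75,165]])/1e3,.036),(0,255,0)),(F(circ*.012+hd,.13),(0,0,255)),(F(circ*.025+[0,.105],.036),(255,255,0))]
mm=[(np.c_[circ*.015+m,np.full(40,.054)],(0,0,255)),(np.c_[circ*.025+m,np.full(40,.018)],(0,255,0))]
A=crop('w1',280,65,120,190,3,sl);B=crop('w2',290,120,100,95,3,mm,2)
C=crop('scene0',400,200,80,80,3,mm,1.3)
im=np.zeros((570,800,3),np.uint8);im[:570,:360]=A;im[:285,370:670]=B;im[300:540,370:610]=C
cv2.imwrite('pics/o1.png',im)
```

```text
(no output)
```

View pics/o1.png

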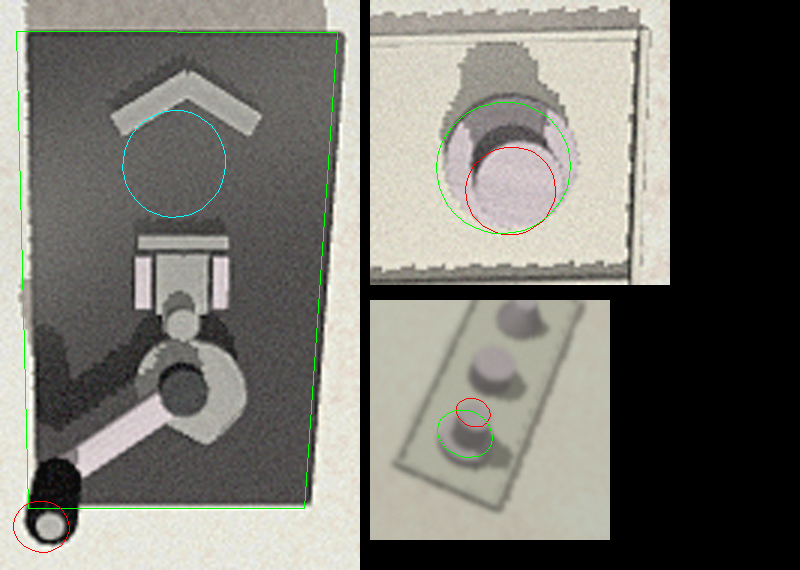

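The wrist and scene views sit about 3–5 mm towards +x from the top-camera estimate. To cancel the camera bias, I'll take wrist pictures turned by half a turn over both the fixture and the mount.

```bash
python3 - <<'E'
from h import *
d=np.load('pics/w2.npz');M=d['world_to_cam'];c=-M[:3,:3].T@M[:3,3]
tcp=np.array([.59,.248,.22]);Rt=Ro.from_rotvec(down(-.208)).as_matrix()
off=Rt.T@(c-tcp);axis=-M[2,:3];print('cam off tool',off,'view axis',axis)
d=np.load('pics/w1.npz');M=d['world_to_cam'];print(-M[:3,:3].T@M[:3,3])
def look(xy,z,phi,fn):
    R=Ro.from_rotvec(down(phi)).as_matrix()
    ax=R@(Rt.T@axis)          # viewing axis
    zc=z+(R@off)[2]
    p=np.r_[xy,0]-(R@off)-ax*((zc-.04)/ax[2])*-1*-1 if 0 else None
    cam=np.r_[xy,.04]+ax*((zc-.04)/ax[2])
    p=cam-R@off; p[2]=z
    for f in(phi,phi-2*np.pi):
        q=inverse_kinematics(p,down(f))
        print(fn,p,q)
    if q is None or abs(q[5])>2.9: return False
    move_pose(p,down(phi)); return snap(  'wrist',fn)
look([.615,.248],.16,-.208-np.pi,'m2')
look([.615,.248],.16,-.208,'m1')
look([.575,-.08],.20,-.208,'f1')
look([.575,-.08],.20,-.208-np.pi,'f2')
print(get_t())
E
python3 - <<'E'
import cv2,os,numpy as np
im=np.zeros((600,800,3),np.uint8)
for i,n in enumerate(('m1','m2','f1','f2')):
    f=f'pics/{n}.png'
    if os.path.exists(f):
        a=cv2.imread(f)[50:350,120:520]; r,c=divmod(i,2); im[r*300:r*300+300,c*400:c*400+400]=cv2.convertScaleAbs(a,alpha=1.6,beta=10)
cv2.imwrite('pics/quad.png',im)
E
```

```text
cam off tool [ 0.07250184  0.00119838 -0.12168906] view axis [-0.05794422 -0.28457352 -0.95690145]
[ 0.54556777 -0.00767617  0.48071965]
m2 [0.61650918 0.2468156  0.16      ] [ 3.15251536e-01  4.74689894e-01  1.60330525e+00 -4.44089210e-16
  1.06359751e+00 -2.61834112e+00]
m2 [0.61650918 0.2468156  0.16      ] [ 0.31525154  0.47468989  1.60330525  0.          1.06359751 -2.61834112]
m1 [0.61349082 0.2491844  0.16      ] [ 3.20077129e-01  4.71336950e-01  1.60832248e+00 -4.44089210e-16
  1.06193322e+00  5.28077129e-01]
m1 [0.61349082 0.2491844  0.16      ] [0.32007713 0.47133695 1.60832248 0.         1.06193322 0.52807713]
f1 [ 0.57591298 -0.06691997  0.2       ] [-1.90777296e-01  2.78247650e-01  1.78790327e+00 -4.44089210e-16
  1.07544173e+00  1.72227036e-02]
f1 [ 0.57591298 -0.06691997  0.2       ] [-0.1907773   0.27824765  1.78790327  0.          1.07544173  0.0172227 ]
f2 [ 0.57408702 -0.09308003  0.2       ] None
f2 [ 0.57408702 -0.09308003  0.2       ] None
11.025
```

View pics/quad.png

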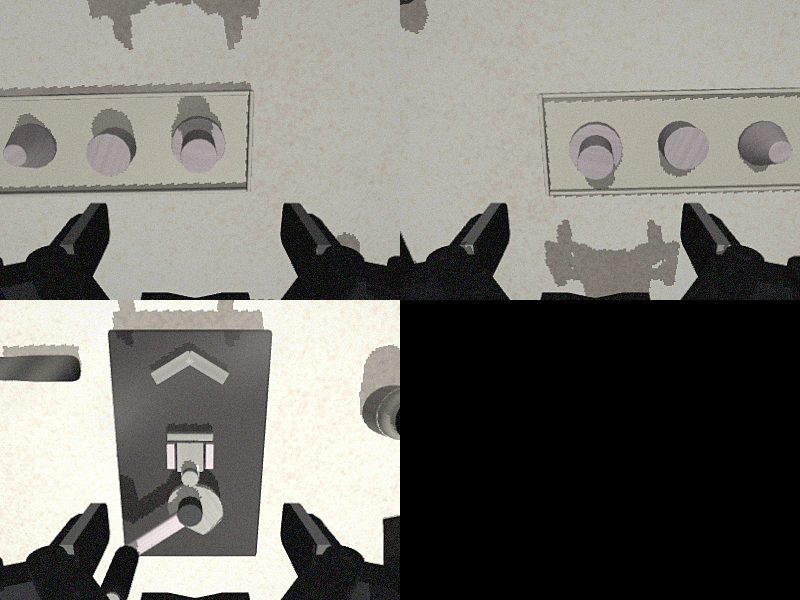

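m1 shows the neck top at (199,155) and m2 at (196,162), both in quad coordinates. f1 shows the slab corners at (109,331), (271,331), (256,555) and (126,554), and the V apex at (190,352).

Run:
```python
from h import *
from scipy.optimize import least_squares
L=lambda n:np.load(f'pics/{n}.npz')
m1,m2,f1,w1=map(L,('m1','m2','f1','w1'))
a=onz(m1,319,205,.054);b=onz(m2,316,212,.054);print('mount',a,b,(a+b)/2)
def T(p,L): c,s=np.cos(p[2]),np.sin(p[2]); return L@np.array([[c,s],[-s,c]])+p[:2]
K=np.array([[75,165],[75,-75],[-75,-75],[-75,165]])/1000; K=K[[3,0,1,2]]
# wrist w1/f1: TL of picture = (-x,+y)
for n,d,px in(('f1',f1,[(x+120,y-250) for x,y in((109,331),(271,331),(256,555),(126,555))]),
              ('w1',w1,[(x/3+280-.3,y/3+65-.3) for x,y in((28,33),(341,35),(311,504),(29.5,506))])):
    W=np.array([onz(d,u,v,.036)[:2] for u,v in px])
    r=least_squares(lambda p:(T(p,K)-W).ravel(),[.55,-.12,-.2]);print(n,r.x,(r.fun*1e3).round(1))
print('hub f1',onz(f1,310,262,.075)[:2],'apex top outer f1',onz(f1,310,102,.048)[:2])
print('handle w1 top',onz(w1,50/3+280-.3,525/3+65-.3,.130)[:2])
```

```text
mount [0.61789206 0.25035836 0.054     ] [0.61670389 0.24922159 0.054     ] [0.61729798 0.24978997 0.054     ]
f1 [ 0.55996399 -0.12580906 -0.20698303] [-1.5  2.4  2.3  1.6  0.9 -2.2 -1.7 -1.7]
w1 [ 0.55777568 -0.12639365 -0.21131613] [-1.8  1.8  1.8  1.  -1.6 -2.   1.6 -0.8]
hub f1 [ 0.5602929  -0.12332175] apex top outer f1 [0.58971543 0.01548865]
handle w1 top [ 0.49028977 -0.15651461]
```

Run:
```python
from h import *
o=down(-.208); m=[.6173,.2498]; s=[.5799,-.0272]
grip(.062)
move_pose([*m,.12],o)
print(servo_line([*m,.047],o,.12,f_stop=8))
grip(.02,40); print('open',get_opening(),get_grasp_force(),get_tool_pos())
servo_line([*m,.13],o,.12); print('lifted',get_opening(),get_contact_force(),get_t())
move_pose([*s,.13],o)
servo_line([*s,.085],o,.1)
print('touch',servo_line([*s,.075],o,.02,f_stop=4),get_tool_pos(),get_contact_force(),get_opening())
print(get_t())
```

```text
False
open 0.028328936975470013 39.964377880096436 [0.6182662  0.25024176 0.04844015]
lifted 0.028063649416747636 [-0.15332898  0.04471119 -0.6663487 ] 14.6417
touch True [ 0.58094564 -0.02737005  0.08039805] [ 0.02484554 -0.62884529  4.35903533] 0.028567699381063384
16.7
```

Run:
```python
from h import *
o=down(-.208); s=[.5809,-.0274]
grip(.06); servo_line([*s,.16],o,.12)
move_pose([.572,-.072,.2],o); d=snap('wrist','f3'); print(get_t())
a=cv2.resize(cv2.imread('pics/f3.png')[70:330,190:430],None,fx=2.2,fy=2.2,interpolation=cv2.INTER_CUBIC)
a=cv2.convertScaleAbs(a,alpha=1.5,beta=10)
p=np.array([.559,-.126]);y=np.array([np.sin(.208),np.cos(.208)])
t=np.linspace(0,6.3,50);c=np.c_[np.cos(t),np.sin(t)]
for k,z,r in((.101,.050,.025),(.101,.086,.015)):
    q=((proj(d,np.c_[c*r+p+y*k,np.full(50,z)])-[190,70]+.5)*2.2).astype(np.int32);cv2.polylines(a,[q],True,(0,255,0),1)
cv2.imwrite('pics/f3c.png',a)
# crank path reachability
pc=-.208
for a0 in np.linspace(.625,2.95,6):
    th=np.pi+a0+pc; P=[p[0]+.075*np.cos(th),p[1]+.075*np.sin(th),.106]
    qs=[inverse_kinematics(P,down(th+np.pi/2+k)) for k in(0,-np.pi,-2*np.pi)]
    print(round(a0,2),np.round(P,3),[None if q is None else np.round(q[[0,3,5]],2) for q in qs])
```

```text
18.3333
0.62 [ 0.49  -0.156  0.106] [array([-0.39, -0.  ,  0.76]), array([-0.39, -0.  , -2.38]), array([-0.39, -0.  ,  0.76])]
1.09 [ 0.511 -0.184  0.106] [array([-0.43,  0.  ,  0.26]), array([-0.43,  0.  , -2.88]), array([-0.43, -0.  ,  0.26])]
1.56 [ 0.542 -0.199  0.106] [array([-0.43, -0.  , -0.2 ]), array([-0.43, -0.  ,  2.94]), array([-0.43, -0.  , -0.2 ])]
2.02 [ 0.577 -0.199  0.106] [array([-0.4 , -0.  , -0.64]), array([-0.4, -0. ,  2.5]), array([-0.4 , -0.  , -0.64])]
2.49 [ 0.608 -0.183  0.106] [array([-0.36, -0.  , -1.07]), array([-0.36, -0.  ,  2.07]), array([-0.36, -0.  , -1.07])]
2.95 [ 0.628 -0.155  0.106] [array([-0.31,  0.  , -1.48]), array([-0.31, -0.  ,  1.66]), array([-0.31,  0.  , -1.48])]
```

View pics/f3c.png

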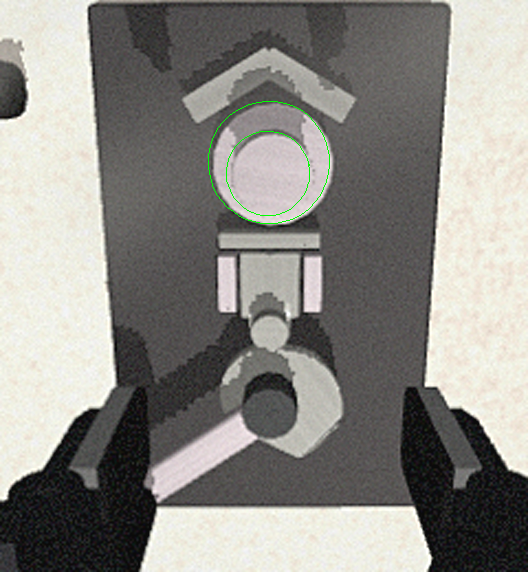

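The mount stands upright between the jaw and the V, centred on the axis, so the placing is good. Now I'll crank.

Run:
```python
from h import *
p=np.array([.559,-.126])
def H(a,z): th=np.pi+a-.208; return [p[0]+.075*np.cos(th),p[1]+.075*np.sin(th),z],down(th+np.pi/2)
P,o=H(.625,.19); move_pose(P,o)
P,o=H(.625,.107); print('low',servo_line(P,o,.12,f_stop=8))
grip(.015,25); print('open',get_opening(),get_grasp_force(),get_tool_pos(),get_contact_force())
for a in np.linspace(.625,2.95,17)[1:]:
    P,o=H(a,.107); servo_line(P,o,.08)
    print(round(a,2),np.round(get_tool_pos()-P,4),np.round(get_contact_force(),1),round(get_opening(),4))
    if np.linalg.norm(get_contact_force())>35: break
print(get_t())
```

```text
low False
open 0.02362065679811633 24.612857848405838 [ 0.49100398 -0.1566875   0.1078633 ] [-0.53281987 -0.01805945  3.22502496]
0.77 [ 0.0012 -0.0008  0.0009] [ 0.7 -2.   3.7] 0.0232
0.92 [ 0.0011 -0.0003  0.0008] [ 2.2 -0.5  5.3] 0.0228
1.06 [0.001  0.     0.0008] [1.2 0.7 6.4] 0.0233
1.21 [0.001  0.0002 0.0008] [2.6 0.8 5.7] 0.0232
1.35 [0.0009 0.0005 0.0007] [1.1 2.  7.5] 0.0238
1.5 [0.0008 0.0007 0.0007] [2.8 2.  7.3] 0.023
1.64 [0.0006 0.0009 0.0007] [1.1 3.5 7.6] 0.0236
1.79 [0.0005 0.001  0.0007] [2.1 2.4 7.3] 0.0229
1.93 [0.     0.0011 0.0007] [0.9 1.8 8.2] 0.0235
2.08 [0.0001 0.0012 0.0007] [-0.   2.3  8.6] 0.0232
2.22 [-0.0001  0.0011  0.0007] [0.  3.1 8.3] 0.0235
2.37 [-0.0003  0.001   0.0007] [-1.3  2.4  8.5] 0.0231
2.51 [-0.      0.0014  0.0008] [0.3 3.9 7.5] 0.0233
2.66 [-0.0001  0.0015  0.0007] [0.4 4.  8.2] 0.0233
2.8 [-0.0003  0.0014  0.0008] [-0.3  3.1  7.4] 0.0234
2.95 [-0.0004  0.0013  0.0008] [-0.1  2.8  8.3] 0.0233
25.0
```

Cranking went smoothly. I'll release, rise and check.

Run:
```python
from h import *
p=np.array([.559,-.126]); th=np.pi+2.95-.208; o=down(th+np.pi/2)
P=get_tool_pos(); grip(.05); servo_line([P[0],P[1],.2],o,.12)
move_pose([.572,-.072,.24],down(-.208)); pause(.2); d=snap('wrist','f4'); print(get_t(),get_contact_force())
a=cv2.resize(cv2.imread('pics/f4.png')[70:330,190:450],None,fx=2.2,fy=2.2,interpolation=cv2.INTER_CUBIC)
cv2.imwrite('pics/f4c.png',cv2.convertScaleAbs(a,alpha=1.5,beta=10))
```

```text
27.8833 [ 0.05867739 -1.50427376 -0.67863593]
```

View pics/f4c.png

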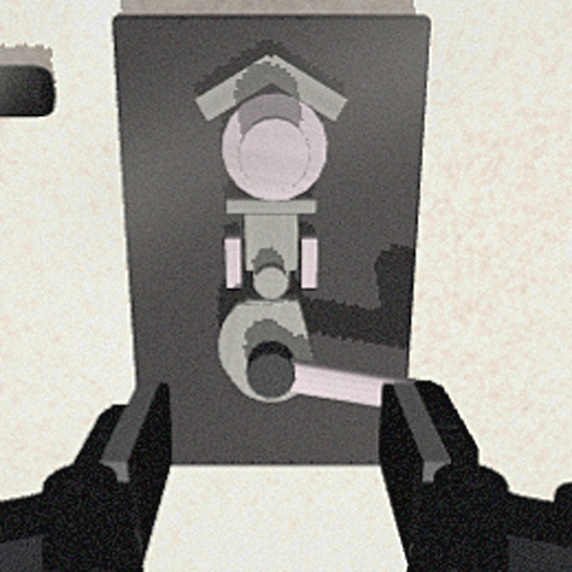

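The flange at (275,148) touches both V bars, the jaw is pressed against it, and the crank arm points to about +x (angle ≈ 2.95, in the dwell). I'm handing it in.

```bash
python3 -c "
from plant import *
print(finish_job())"
```

```text
the job is handed in; nothing more can be done
None
```

The mount stands upright, clamped in the V, the crank is at about 2.95 rad in the high dwell with the handle released, and I handed the job in at about 28 s on the robot's clock; the result of the judging was not shown.

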